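# Mount the cut-off wheel on the specimen saw

### The arm

A 7-joint arm with a two-finger parallel gripper is mounted at the origin on a cart in front of the work surface, level with it; the furniture and walls round the work are solid. World frame = base frame: x ahead of the robot, y to its left, z up, the work surface at z = 0. Lengths are in m, angles in rad, forces in N, time in s.
With the tool pointing down it reaches from about 0.35 to 0.9 m from the base axis. Payload 19.9 kg.
Tool frame: the origin (TCP) lies at the very end of the fingers, on their centre line; the grasp point (between the pads) lies 19 mm behind it; z points along the fingers, y is the line along which they close (so a half turn about z gives the same grasp; the last joint's range is limited). The gripper opens to 94 mm and grips with 3 to 60 N. Pads are 16 mm wide; open, the fingers measure 119 mm over their backs; the gripper's body (75 mm by 177 mm) begins 78 mm behind the grasp point.
Start: joints at [-1.349, 0.417, -0.01, 1.614, 0.005, 1.111, -0.053], TCP at [0.162, 0.604, 0.205] pointing down, gripper open.
Joint ranges: [-2.81, 2.81], [-0.39, 2.02], [-1.27, 1.25], [0.06, 2.57], [-1.19, 4.33], [0.19, 2], [-2.82, 2.82]. Speed limits (rad/s): [1.89, 1.89, 2.39, 2.39, 3.01, 3.01, 3.01].

### API

Orientations are given as a unit quaternion [x, y, z, w].
In Python, from cell import readout, optics, close_job gives the robot as it stands.
- The arm moves only by the shell command python3 -m pendant 'ROWS' [FORCE]. ROWS is JSON, a list of rows, each an object with "offset": the shift along the tool's x, y, z in cm, a list of three; "delta_rot": the turn, a rotation vector about the tool's x, y, z in rad, a list of three; "jaw": the finger opening in cm, from 0 to 9.4. In form: [{"offset": [tx, ty, tz], "delta_rot": [ax, ay, az], "jaw": jaw}, ...]. A call has 1 to 20 rows; each row is the pose to reach, as a shift and turn from the pose commanded when the call began, along the tool's axes at that moment; what a row does not reach only later rows make up. A row lasts 1/8 s, in which the tool goes at most 62.5 mm and 10.7 degrees, less where a joint would pass 70% of its speed; a pose out of reach is approached as far as the arm can. A call with a gripper value outside its range is refused whole. The fingers move at their own pace and stop on an object; FORCE is the grip in N (left out, the last holds). Time passes only in rows, so rows that repeat a pose let the fingers close. It gives the time, the measured TCP pose, the force, the opening and the grip force at its end, in the units of the state.
- readout.state(): the state, without advancing time (a new reading comes with each control period).
- optics.snapshot(name): name is "scene" or "top" or "wrist"; returns a dict with "pixels" (384x512x3 uint8, red, green, blue), "depth" (384x512 float32, m along the optical axis (not along the pixel's ray), 0 where there is no reading), "intrinsics" (3x3 intrinsics, pixels), "D" ([k1, k2, p1, p2, k3] as OpenCV has them; the pictures are not rectified), "cam_to_world" (4x4, takes a point from camera to world coordinates); the wrist camera has in their place "T_tool_cam" (4x4, takes a point from camera to tool coordinates, whose origin is the TCP and whose axes are the flange's). Camera axes: x right, y up, looking along -z (the intrinsics and any distortion apply to the point x, -y, -z); pixel columns grow to the right and rows downward; lengths in m; the calibration is good to about 2 mm. A picture is of the moment at which its call begins: read the wrist's pose just before it.
- close_job(): hands the job in; it is judged then, once.
Trained networks look in a picture, given as the dict that the camera call returned (one of the last four; its "shot" number tells which), for a name from the list of things; names that differ only in an ending like _2 or _b are one class to them, and where a whole thing is asked for, a point or a joint stands for the part that bears it (a point fixed in the world has none). Each returns a list of dicts, best first, with "conf" (0 to 1); they miss things now and then, are a little off and sometimes report something else, mostly with a low value. They report only what shows in the picture. A call takes as long as a camera call. They do not tell look-alikes from the thing itself.
- optics.boxes_of(picture, label): "at" ([x, y, z] in m, in the coordinates of the camera as it stood for that picture, good to about 4 mm: the middle of the surface that is visible of it).
- optics.spot_point(picture, label): "at" ([x, y, z] in m, in the coordinates of the camera as it stood for that picture, good to about 4 mm: a listed point, or the origin of a listed thing).
The state is a dict: "time": time; "joint_pos": joint angles; "qvel": joint speeds; "tau": joint torques, N m; "eef_pos": TCP position; "ee_rot": TCP orientation; "contact_force": force on the tool from outside, world axes, zero at the start; "ft_torque": the same for the moment, N m; "opening": finger opening in m; "grasp_force": force on a finger pad.
Only numpy, scipy, OpenCV 4.12 (cv2) and the standard library are available. Lean on these libraries where they do the work, as an engineer would, in place of code of your own. Each camera call takes 0.05 s, during which the arm holds its last target. There are 200 camera calls.

### The job

Mount the cut-off wheel on the horizontal spindle of the specimen saw: from the rack slide on the large wheel first, hub towards the saw, then the smaller clamping flange with its disc against the wheel, and last push the end cap home until it clicks over the spring balls and holds the stack tight against the spindle's seat. The spindle bearings are delicate, so feel your way and never press on the saw with more than about 25 N; leave the other things on the bench where they stand.

Things in the scene. Friction and masses are not known exactly. Their poses are not given: they have to be found in the camera images.
- saw: bench specimen saw, fixed. White housing 170 x 155 x 169 mm (with a folded arm on top 200 mm), beside it on -y a shallow tray 130 x 160 x 22 mm. Origin: centre of the housing's underside. The level spindle leaves the housing towards -y along x = 0, z = 130 mm. Its cross-feed was left at an unknown setting of 0 to 26 mm, not measured: the whole spindle stands that much farther out along -y; depth is found by feel.
- nose_zero (a point): point of the saw on the spindle's axis: the rod's free end if the cross-feed were at 0 (really 0 to 26 mm farther out, along -y). Axes as the saw's; y = -233 mm in its frame. The plain steel rod is 13 mm in diameter, 88 mm long from shoulder to free end, its last 5 mm tapered to 8 mm (spindle_c0: a point on its axis, 41.5 mm from the shoulder).
- balls_zero (a point): the spring balls' place if the cross-feed were at 0 (really 0 to 26 mm farther out), 12.9 mm from the rod's free end. Two steel balls stand 2.2 mm out of the rod's sides (saw's +x and -x). Each part must be pushed over them: about 5 to 12 N as its mouth meets them, less after that.
- shoulder_zero (a point): the shoulder's place if the cross-feed were at 0 (really 0 to 26 mm farther out): end of the 25 mm thick shaft, 88 mm inboard of the free end, the shaft 45 mm long up to a boss. On it a 25 mm seat ring stands 5 mm out on a spring: it gives 5 mm under 1 to 8.5 N, then is solid. All home: the cap's mouth is 64 mm outboard of the shoulder, at most 2 mm deeper; the click takes about 8 to 14 N.
- wheel: cut-off wheel, 0.16 kg: dark disc 56 mm in diameter, 10 mm thick, with an aluminium hub 26 mm in diameter, 22 mm long on one side. Bore 14.5 mm right through, 17 mm at the hub's countersunk mouth. Origin: on the bore's axis, midway along its 32 mm. y is the axis: hub from -6 to +16 mm, disc from -16 to -6 mm; the +y end goes on first. Grip the hub from above.
- flange: steel clamping flange, 0.13 kg: disc 40 mm in diameter, 10 mm thick, with a hub 26 mm in diameter, 20 mm long on one side. Bore 14.5 mm right through, 17 mm at the disc's countersunk mouth. Origin: on the bore's axis, midway along its 30 mm. y is the axis: disc from +5 to +15 mm, hub from -15 to +5 mm; the +y end goes on first. Grip the hub from above.
- cap: aluminium end cap, 0.08 kg, 30 mm in diameter, 36 mm long, knurled. Origin: on its axis, midway. y is the axis: open mouth at +18 mm, closed end at -18 mm. Socket 14.5 mm wide (17 mm at the mouth), 29 mm deep, with a groove for the spring balls 8.5 to 15.5 mm from the mouth.
- rack: fixed rack on which wheel, flange and cap lie in any order about 64 mm apart, axes level along the rack's y, +y ends towards its +y. Foot 70 x 226 x 8 mm; two rods 6 mm thick, centres 14 mm apart and 38 mm above the bench, run along y between end plates 52 mm high at y = +-105 mm. Origin: centre of underside. Axes above the bench: wheel 68 mm, flange 60 mm, cap 55 mm.
- tube_3: bystander: capped sample tube standing upright behind the rack, 34 mm in diameter, 106 mm high; origin at its underside
- dish_2: bystander: flat round petri dish, 62 mm in diameter, 15 mm high; origin at its underside
- objective_can_2: bystander: upright black-and-white objective can, 46 mm in diameter, 70 mm high; origin at its underside
There are look-alikes about, which are no part of the job. Leave any yellow look-alike of the wheel alone.

How it is judged:
By the outcome, as a careful person would: the job done as asked, in the order asked, and still so for the second after the job is handed in, with the robot touching nothing.
It also fails if it takes over 72 s, if anything falls off the work surface, if the arm or the gripper's body presses on something with over 40 N, if the wrist force passes 120 N, or if a joint passes its speed limit or range.

## Working session

There is one attempt and no reset: what is moved stays moved. The work goes in short steps, Python scripts to look and compute and a shell command to move; the robot and the scene stay as the last step left them, time stands still between calls to the robot, and variables do not carry over. Pictures are saved under pics/ and viewed, at most 10 in all, crops included, and the job is handed in when it is done.

```bash
ls; mkdir -p pics; cat > h.py <<'E'
import numpy as np, cv2
from scipy.spatial.transform import Rotation as R
from cell import readout, optics
np.set_printoptions(precision=4,suppress=True)
def T_of(s):
    T=np.eye(4);T[:3,:3]=R.from_quat(s["ee_rot"]).as_matrix();T[:3,3]=s["eef_pos"];return T
def snap(n):
    s=readout.state();p=optics.snapshot(n)
    p["W"]=p["cam_to_world"] if n!="wrist" else T_of(s)@p["T_tool_cam"]
    p["W"]=np.array(p["W"]);return p
def w(p,a): return (p["W"]@np.r_[a,1])[:3]
def pix(p,X):
    c=np.linalg.inv(p["W"])@np.r_[X,1]; q=np.array([c[0],-c[1],-c[2]])
    return cv2.projectPoints(q[None],np.zeros(3),np.zeros(3),np.array(p["intrinsics"]),np.array(p["D"]))[0].ravel()
def cloud(p):
    d=p["depth"];h,wd=d.shape;u,v=np.meshgrid(np.arange(wd),np.arange(h))
    n=cv2.undistortPoints(np.stack([u,v],-1).reshape(-1,1,2).astype(float),np.array(p["intrinsics"]),np.array(p["D"])).reshape(h,wd,2)
    c=np.stack([n[...,0]*d,-n[...,1]*d,-d],-1)
    X=c@p["W"][:3,:3].T+p["W"][:3,3]; X[d==0]=np.nan; return X
def save(p,name): cv2.imwrite("pics/"+name,p["pixels"][...,::-1])
E
cat > a.py <<'E'
from h import *
s=readout.state();print(s["time"],s["eef_pos"],R.from_quat(s["ee_rot"]).as_matrix(),s["contact_force"])
ims=[]
for n in ["scene","top","wrist"]:
    p=snap(n);ims.append(p["pixels"]);print(n,"cam",p["W"][:3,3])
    for f,ls in ((optics.spot_point,["saw","nose_zero","balls_zero","shoulder_zero","wheel","flange","cap","rack"]),(optics.boxes_of,["tube_3","dish_2","objective_can_2"])):
        for l in ls:
            for r in f(p,l): X=w(p,r["at"]);print(n,l,round(r["conf"],2),X,pix(p,X).round())
cv2.imwrite("pics/scene.png",ims[0][...,::-1]);cv2.imwrite("pics/top.png",ims[1][...,::-1])
E
python3 a.py
```

```text
pics
0.0 [0.1623 0.6032 0.2048] [[-0.9657  0.2598 -0.0002]
 [ 0.2598  0.9657 -0.0012]
 [-0.0001 -0.0012 -1.    ]] [ 0.0357  0.9918 -0.7221]
scene cam [ 0.177  -0.7315  0.8766]
scene saw 0.92 [0.4937 0.3568 0.0017] [199. 173.]
scene saw 0.56 [0.4714 0.1257 0.1277] [217. 187.]
scene nose_zero 0.79 [0.4667 0.1238 0.1343] [216. 186.]
scene balls_zero 0.79 [0.4706 0.1341 0.1334] [216. 183.]
scene shoulder_zero 0.86 [0.4755 0.2122 0.1286] [207. 168.]
scene wheel 0.73 [ 0.4878 -0.0761  0.0637] [256. 255.]
scene wheel 0.57 [0.6133 0.1018 0.0286] [270. 205.]
scene flange 0.84 [ 0.4671 -0.1961  0.0582] [271. 298.]
scene cap 0.65 [ 0.4788 -0.1393  0.0568] [264. 277.]
scene rack 0.77 [ 0.4763 -0.1345  0.0005] [262. 292.]
scene tube_3 0.87 [ 0.664  -0.1115  0.075 ] [328. 239.]
scene dish_2 0.49 [ 0.6221 -0.0073  0.0046] [291. 236.]
scene objective_can_2 0.75 [ 0.4648 -0.1948  0.0666] [270. 295.]
scene objective_can_2 0.67 [ 0.4637 -0.1796  0.0085] [266. 306.]
scene objective_can_2 0.64 [ 0.6159 -0.1769  0.0484] [324. 272.]
top cam [0.382  0.0961 1.3249]
top nose_zero 0.75 [0.4703 0.1219 0.1262] [
[... 158 characters left out ...]
.0559] [331. 219.]
top shoulder_zero 0.77 [0.475  0.2103 0.1268] [199. 214.]
top wheel 0.48 [ 0.4854 -0.0714  0.0666] [308. 214.]
top wheel 0.45 [0.6158 0.1064 0.0274] [242. 167.]
top wheel 0.42 [ 0.4811 -0.136  -0.005 ] [327. 217.]
top flange 0.57 [ 0.4651 -0.196   0.0574] [354. 222.]
top cap 0.55 [ 0.4746 -0.138   0.0534] [332. 218.]
top rack 0.58 [ 0.4797 -0.1356 -0.0044] [327. 218.]
top tube_3 0.7 [ 0.6607 -0.0963  0.107 ] [319. 146.]
top tube_3 0.19 [ 0.622  -0.1605  0.0681] [341. 163.]
top dish_2 0.62 [ 0.4768 -0.1365  0.003 ] [328. 219.]
top dish_2 0.55 [ 0.623  -0.0042  0.0009] [281. 166.]
top objective_can_2 0.54 [ 0.6205 -0.1619  0.0651] [341. 164.]
wrist cam [0.0838 0.6249 0.3853]
```

View pics/scene.png

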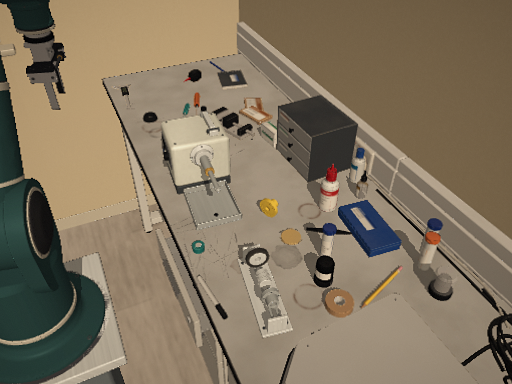

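View pics/top.png

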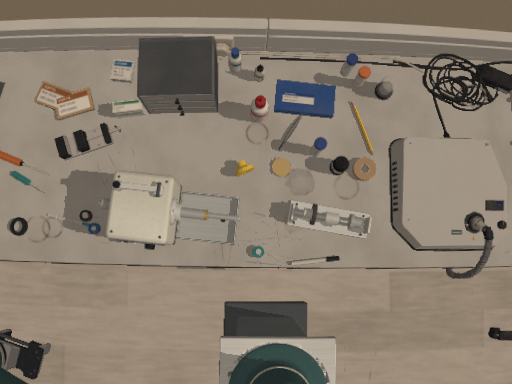

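Wheel candidates in the scene picture are the dark wheel on the rack at (256,255) and the yellow one at (269,206). The dark one, with its aluminium hub and lying on the rack, fits the description. The order along the rack is wheel (+y), cap, flange. I'll move above and look closely.

```bash
cat >> h.py <<'E'
def go(X,yaw):
    """offset(cm), delta_rot to TCP X, tool down, tool y (closing) along world angle yaw deg"""
    T=T_of(readout.state());y=np.r_[np.cos(np.radians(yaw)),np.sin(np.radians(yaw)),0];z=np.r_[0,0,-1.]
    G=np.c_[np.cross(y,z),y,z]
    o=T[:3,:3].T@(np.array(X)-T[:3,3])*100; r=R.from_matrix(T[:3,:3].T@G).as_rotvec()
    print("offset",o.round(2),"rot",r.round(4))
E
python3 -c "
from h import *
go([.30,.30,.30],30);go([.47,.05,.30],-6)"
```

```text
offset [-21.18 -25.74  -9.45] rot [-0.0001  0.0001  0.7845]
offset [-44.09 -45.46  -9.45] rot [-0.0001  0.0001  1.4128]
```

```bash
python3 -m pendant '[{"offset":[-5,-6,-8],"delta_rot":[0,0,0.18],"jaw":9.4},{"offset":[-10,-12,-9.5],"delta_rot":[0,0,0.36],"jaw":9.4},{"offset":[-15,-18,-9.5],"delta_rot":[0,0,0.54],"jaw":9.4},{"offset":[-20,-24,-9.5],"delta_rot":[0,0,0.72],"jaw":9.4},{"offset":[-25,-28.5,-9.5],"delta_rot":[0,0,0.9],"jaw":9.4},{"offset":[-30,-33,-9.5],"delta_rot":[0,0,1.08],"jaw":9.4},{"offset":[-35,-37,-9.5],"delta_rot":[0,0,1.25],"jaw":9.4},{"offset":[-40,-41.5,-9.5],"delta_rot":[0,0,1.41],"jaw":9.4},{"offset":[-44,-45.5,-9.5],"delta_rot":[0,0,1.41],"jaw":9.4},{"offset":[-44,-45.5,-9.5],"delta_rot":[0,0,1.41],"jaw":9.4},{"offset":[-44,-45.5,-9.5],"delta_rot":[0,0,1.41],"jaw":9.4},{"offset":[-44,-45.5,-9.5],"delta_rot":[0,0,1.41],"jaw":9.4}]'
cat > b.py <<'E'
from h import *
import sys
s=readout.state();print(s["time"],s["eef_pos"],s["contact_force"],s["joint_pos"])
p=snap("wrist");print("cam",p["W"][:3,3],"look",-p["W"][:3,2])
for l in sys.argv[2:]:
    for r in optics.spot_point(p,l)[:3]: X=w(p,r["at"]);print(l,round(r["conf"],2),X,pix(p,X).round())
save(p,sys.argv[1]+".png"); np.savez(sys.argv[1],d=cloud(p))
E
python3 b.py w1 nose_zero balls_zero shoulder_zero spindle_c0 wheel flange cap saw rack
```

```text
time: 3.3
eef_pos: [0.4698, 0.0476, 0.3006]
ee_rot: [0.744, 0.669, -0.0, 0.0]
contact_force: [-0.6, 0.4, 0.5]
opening: 0.094
grasp_force: 0.0
3.3 [0.4698 0.0476 0.3006] [-0.6256  0.4266  0.4565] [-0.7883  0.0504  0.6509  1.8705 -0.0316  1.2309 -0.2335]
cam [0.4788 0.1291 0.4803] look [-0.0293 -0.2775 -0.9603]
nose_zero 0.75 [ 0.6185 -0.0104 -0.0016] [352. 183.]
nose_zero 0.65 [0.4768 0.2113 0.1316] [252.  29.]
nose_zero 0.57 [0.4644 0.1258 0.1283] [250. 111.]
balls_zero 0.67 [0.4712 0.134  0.13  ] [255. 103.]
shoulder_zero 0.86 [0.4777 0.2122 0.1301] [253.  29.]
shoulder_zero 0.56 [ 0.4875 -0.0747  0.0706] [281. 243.]Traceback (most recent call last):
  File "b.py", line 6, in <module>
    for r in optics.spot_point(p,l)[:3]: X=w(p,r["at"]);print(l,round(r["conf"],2),X,pix(p,X).round())
             ~~~~~~~~~~~~~~~~~^^^^^
ValueError: it knows: balls_zero, cap, dish, flange, nose_zero, objective_can, rack, saw, shoulder_zero, tube, wheel
```

```bash
python3 b.py w1 wheel flange cap rack; cat > fit.py <<'E'
from h import *
import sys
X=np.load(sys.argv[1])["d"].reshape(-1,3);X=X[~np.isnan(X[:,0])]
m=(abs(X[:,0]-.472)<.05)&(X[:,2]>.10)&(X[:,1]>.05)&(X[:,1]<.26);P=X[m]
print("spindle pts",len(P))
for y in np.arange(.06,.26,.005):
    q=P[abs(P[:,1]-y)<.0025]
    if len(q)>5: print(round(y,3),len(q),"x",np.percentile(q[:,0],[2,50,98]),"ztop",np.percentile(q[:,2],[50,95]))
m=(abs(X[:,0]-.48)<.04)&(X[:,2]>.045)&(X[:,1]>-.25)&(X[:,1]<-.0);P=X[m]
for y in np.arange(-.24,-.02,.005):
    q=P[abs(P[:,1]-y)<.0025]
    if len(q)>5: print(round(y,3),len(q),"x",np.percentile(q[:,0],[2,50,98]),"ztop",np.percentile(q[:,2],[95]))
E
python3 fit.py w1.npz
```

```text
3.5 [0.4687 0.0508 0.3005] [-0.1875 -0.1517  0.7693] [-0.7918  0.0488  0.647   1.8719 -0.0314  1.231  -0.2354]
cam [0.4773 0.1322 0.4803] look [-0.0283 -0.2768 -0.9605]
wheel 0.82 [0.6154 0.1046 0.034 ] [356. 117.]
wheel 0.71 [ 0.4867 -0.0754  0.071 ] [281. 246.]
wheel 0.2 [ 0.4755 -0.1388  0.057 ] [277. 277.]
flange 0.52 [ 0.4701 -0.1978  0.0616] [277. 309.]
cap 0.7 [ 0.4761 -0.1375  0.0588] [277. 277.]
rack 0.84 [ 0.4761 -0.1345  0.0028] [276. 259.]
spindle pts 24540
0.06 792 x [0.4221 0.4235 0.5194] ztop [0.4056 0.4185]
0.065 2330 x [0.4221 0.5088 0.5216] ztop [0.4247 0.4275]
0.07 3371 x [0.4221 0.4929 0.5211] ztop [0.4227 0.4316]
0.075 5966 x [0.4227 0.4924 0.5208] ztop [0.4155 0.4216]
0.08 5614 x [0.4229 0.4511 0.5214] ztop [0.415  0.4222]
0.085 1385 x [0.4224 0.4245 0.4395] ztop [0.4141 0.4223]
0.09 626 x [0.4221 0.4237 0.4249] ztop [0.4151 0.4223]
0.11 33 x [0.4623 0.4673 0.4721] ztop [0.1347 0.1369]
0.115 47 x [0.462  0.4679 0.4737] ztop [0.136 0.138]
0.12 61 x [0.4603 0.4685 0.4762] ztop [0.1358 0.1378]
0.125 54 x [0.4617 0.4688 0.4749] ztop [0.136  0.1379]
0.13 50 x [0.4636
[... 1665 characters left out ...]
7] ztop [0.0703]
-0.125 71 x [0.4637 0.4793 0.493 ] ztop [0.0702]
-0.12 116 x [0.4658 0.4802 0.4931] ztop [0.0693]
-0.115 22 x [0.4662 0.4696 0.477 ] ztop [0.066]
-0.09 43 x [0.4759 0.4988 0.5109] ztop [0.0965]
-0.085 174 x [0.4607 0.5008 0.5127] ztop [0.0966]
-0.08 230 x [0.4596 0.4808 0.5021] ztop [0.0959]
-0.075 122 x [0.4602 0.4692 0.4978] ztop [0.0861]
-0.07 48 x [0.476  0.4871 0.5006] ztop [0.0823]
-0.065 63 x [0.4765 0.4884 0.5008] ztop [0.0822]
-0.06 108 x [0.4773 0.4902 0.5012] ztop [0.0814]
-0.055 24 x [0.4774 0.4807 0.4867] ztop [0.0799]
-0.035 37 x [0.4805 0.5049 0.5145] ztop [0.0533]
-0.03 87 x [0.4738 0.4946 0.5148] ztop [0.0534]
-0.025 26 x [0.473  0.4801 0.4896] ztop [0.0528]
```

View pics/w1.png

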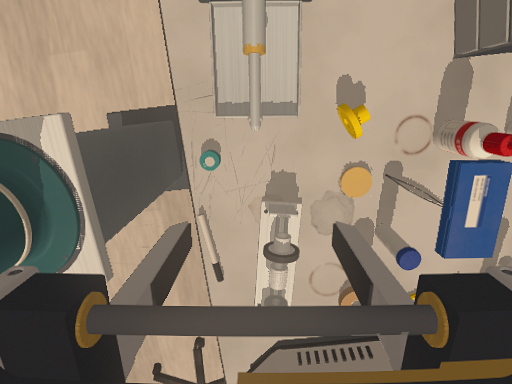

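The view shows the spindle tip at (255,128), the seat ring at (254,49), the dark wheel on the rack at (281,250) and the yellow look-alike at (352,118), which stays. The depth fit gives the spindle axis as x ≈ 0.4694 + 0.09(y−0.13), z ≈ 0.130, with the tip at y ≈ 0.106. Next is the confirming crop and the approach.

```bash
python3 -c "
from h import *
im=cv2.imread('pics/w1.png')[190:320,210:350];cv2.imwrite('pics/c1.png',cv2.resize(im,None,fx=4,fy=4))
go([.4884,-.067,.11],-9.5);go([.4884,-.067,.05],-9.5)"
```

```text
offset [-11.48   3.12  19.05] rot [ 0.0001 -0.0002  0.0647]
offset [-11.48   3.12  25.05] rot [ 0.0001 -0.0002  0.0647]
```

View pics/c1.png

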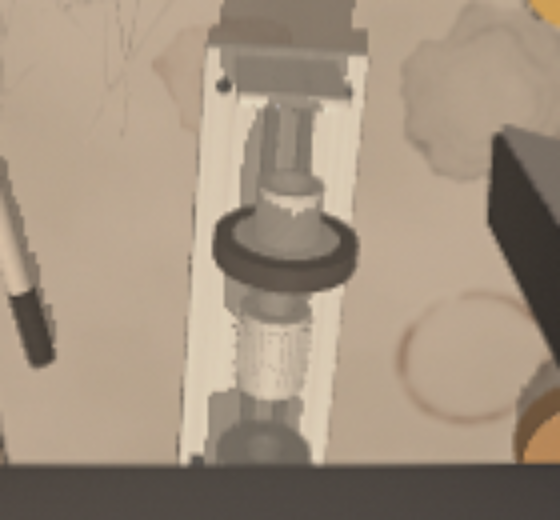

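The crop confirms it: dark disc with its aluminium hub towards +y, the knurled cap behind, then the dark steel flange. I'll grasp the wheel.

```bash
python3 -m pendant '[{"offset":[-6,1.6,2],"delta_rot":[0,0,0.065],"jaw":9.4},{"offset":[-11.5,3.1,6],"delta_rot":[0,0,0.065],"jaw":9.4},{"offset":[-11.5,3.1,12],"delta_rot":[0,0,0.065],"jaw":9.4},{"offset":[-11.5,3.1,17],"delta_rot":[0,0,0.065],"jaw":9.4},{"offset":[-11.5,3.1,19],"delta_rot":[0,0,0.065],"jaw":9.4},{"offset":[-11.5,3.1,19],"delta_rot":[0,0,0.065],"jaw":9.4},{"offset":[-11.5,3.1,19],"delta_rot":[0,0,0.065],"jaw":9.4}]'
python3 -c "
from h import *
go([.4884,-.067,.05],-9.5)"
```

```text
time: 4.62
eef_pos: [0.4888, -0.0677, 0.1115]
ee_rot: [0.764, 0.646, 0.001, 0.0]
contact_force: [0.7, 0.4, 0.8]
opening: 0.0942
grasp_force: 0.0
offset [ 0.06 -0.06  6.15] rot [ 0.0013 -0.0002 -0.001 ]
```

```bash
python3 -m pendant '[{"offset":[0.05,0,3.5],"delta_rot":[0,0,0],"jaw":9.4},{"offset":[0.05,0,6.1],"delta_rot":[0,0,0],"jaw":7},{"offset":[0.05,0,6.1],"delta_rot":[0,0,0],"jaw":4},{"offset":[0.05,0,6.1],"delta_rot":[0,0,0],"jaw":3},{"offset":[0.05,0,6.1],"delta_rot":[0,0,0],"jaw":2},{"offset":[0.05,0,6.1],"delta_rot":[0,0,0],"jaw":2},{"offset":[0.05,0,6.1],"delta_rot":[0,0,0],"jaw":2},{"offset":[0.05,0,6.1],"delta_rot":[0,0,0],"jaw":2}]' 45
```

```text
time: 5.62
eef_pos: [0.4883, -0.0672, 0.0496]
ee_rot: [0.764, 0.646, 0.0, 0.0]
contact_force: [-0.4, -0.3, 0.4]
opening: 0.0271
grasp_force: 0.0
```

```bash
python3 -m pendant '[{"offset":[0,0,0],"delta_rot":[0,0,0],"jaw":1.5},{"offset":[0,0,0],"delta_rot":[0,0,0],"jaw":1.5},{"offset":[0,0,0],"delta_rot":[0,0,0],"jaw":1.5}]' 45; python3 -m pendant '[{"offset":[0,0,-2],"delta_rot":[0,0,0],"jaw":1.5},{"offset":[0,0,-5],"delta_rot":[0,0,0],"jaw":1.5},{"offset":[0,0,-10],"delta_rot":[0,0,0],"jaw":1.5},{"offset":[0,0,-10],"delta_rot":[0,0,0],"jaw":1.5},{"offset":[0,0,-10],"delta_rot":[0,0,0],"jaw":1.5}]'
cat > c.py <<'E'
from h import *
s=readout.state();print(s["eef_pos"])
# hub end leads grip centre by L: place grip centre so leading end is D before tip
import sys
yg=float(sys.argv[1]); zax=float(sys.argv[2])
go([.4694+.09*(yg-.13),yg,zax-.019],-5.1)
E
python3 c.py 0.07 0.130
```

```text
time: 6.0
eef_pos: [0.4883, -0.0672, 0.0495]
ee_rot: [0.764, 0.646, -0.0, 0.0]
contact_force: [-0.6, 0.3, 1.7]
opening: 0.025
grasp_force: 45.0
time: 6.62
eef_pos: [0.4879, -0.0669, 0.1489]
ee_rot: [0.763, 0.646, -0.0, -0.0]
contact_force: [0.0, 0.5, -2.2]
opening: 0.025
grasp_force: 45.0
[ 0.4879 -0.0669  0.1489]
offset [13.1  -4.62  3.79] rot [-0.0006 -0.0002 -0.0776]
```

```bash
python3 -m pendant '[{"offset":[5,-1.7,0],"delta_rot":[0,0,-0.077],"jaw":1.5},{"offset":[10,-3.5,2],"delta_rot":[0,0,-0.077],"jaw":1.5},{"offset":[13,-4.6,3.7],"delta_rot":[0,0,-0.077],"jaw":1.5},{"offset":[13,-4.6,3.7],"delta_rot":[0,0,-0.077],"jaw":1.5},{"offset":[13,-4.6,3.7],"delta_rot":[0,0,-0.077],"jaw":1.5},{"offset":[13,-4.6,3.7],"delta_rot":[0,0,-0.077],"jaw":1.5}]'
python3 b.py w2; cat > fit2.py <<'E'
from h import *
import sys
X=np.load(sys.argv[1])["d"].reshape(-1,3);X=X[~np.isnan(X[:,0])]
P=X[(abs(X[:,0]-.468)<.025)&(abs(X[:,2]-.13)<.03)]
for y in np.arange(.03,.25,.004):
    q=P[abs(P[:,1]-y)<.002]
    if len(q)>5:
        a=np.percentile(q[:,0],[1,99]);c=np.median(q[abs(q[:,0]-a.mean())<.003][:,2]) if (abs(q[:,0]-a.mean())<.003).any() else np.nan
        print(round(y,3),len(q),"x",a,"mid",a.mean().round(4),"line",round(.4694+.09*(y-.13),4),"wid",(a[1]-a[0]).round(4),"zcrest",round(c,4))
E
python3 fit2.py w2.npz; python3 c.py .07 .13
```

```text
time: 7.38
eef_pos: [0.4647, 0.0675, 0.1125]
ee_rot: [0.739, 0.674, -0.0, 0.0]
contact_force: [-0.1, 0.2, -2.0]
opening: 0.0247
grasp_force: 45.0
7.375 [0.4647 0.0675 0.1125] [-0.0543  0.2075 -2.0432] [-0.7756  0.3163  0.6605  2.0934 -0.2653  0.813  -0.0467]
cam [0.4726 0.1491 0.2923] look [-0.0255 -0.2775 -0.9604]
0.042 7 x [0.4755 0.4777] mid 0.4766 line 0.4615 wid 0.0022 zcrest 0.1555
0.046 129 x [0.4487 0.4773] mid 0.463 line 0.4618 wid 0.0286 zcrest 0.1593
0.05 292 x [0.4495 0.4769] mid 0.4632 line 0.4622 wid 0.0274 zcrest 0.1594
0.054 1103 x [0.4507 0.477 ] mid 0.4638 line 0.4626 wid 0.0262 zcrest 0.1531
0.058 265 x [0.4517 0.477 ] mid 0.4644 line 0.4629 wid 0.0252 zcrest 0.1445
0.062 297 x [0.452  0.4774] mid 0.4647 line 0.4633 wid 0.0254 zcrest 0.1443
0.066 307 x [0.4523 0.4777] mid 0.465 line 0.4636 wid 0.0254 zcrest 0.1444
0.07 395 x [0.4527 0.478 ] mid 0.4654 line 0.464 wid 0.0254 zcrest 0.1434
0.074 1210 x [0.4532 0.4902] mid 0.4717 line 0.4644 wid 0.037 zcrest 0.1373
0.078 1023 x [0.4432 0.4865] mid 0.4649 line 0.4647 wid 0.0433 zcrest 0.1402
0.106 7 x [0.4643 0.4707] mi
[... 1159 characters left out ...]
0125 zcrest 0.1368
0.17 221 x [0.4664 0.4794] mid 0.4729 line 0.473 wid 0.013 zcrest 0.1368
0.174 223 x [0.4669 0.4797] mid 0.4733 line 0.4734 wid 0.0128 zcrest 0.1369
0.178 228 x [0.4673 0.48  ] mid 0.4737 line 0.4737 wid 0.0127 zcrest 0.1369
0.182 232 x [0.4677 0.4804] mid 0.474 line 0.4741 wid 0.0126 zcrest 0.1369
0.186 235 x [0.4679 0.4807] mid 0.4743 line 0.4744 wid 0.0128 zcrest 0.1369
0.19 654 x [0.4629 0.4867] mid 0.4748 line 0.4748 wid 0.0238 zcrest 0.1412
0.194 472 x [0.4633 0.487 ] mid 0.4752 line 0.4752 wid 0.0237 zcrest 0.143
0.198 147 x [0.4635 0.4876] mid 0.4756 line 0.4755 wid 0.0241 zcrest 0.1426
[0.4647 0.0676 0.1126]
offset [ 0.23 -0.09  0.16] rot [ 0.0003  0.0002 -0.0026]
```

View pics/w2.png

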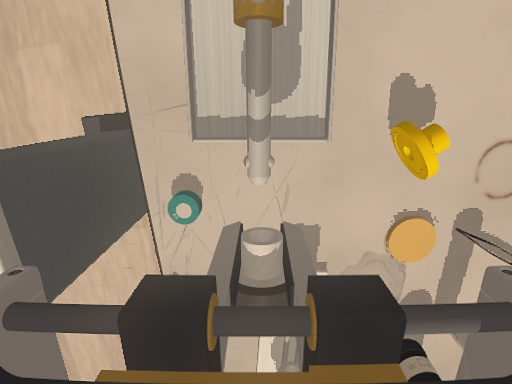

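The view shows the hub mouth at (262,240), about 1.6 mm to +x of the rod axis, with the tip at (259,183) and the balls at (246/273,163). I'll correct this and close up to the tip.

```bash
python3 -m pendant '[{"offset":[0,-0.16,0.09],"delta_rot":[0,0,0],"jaw":1.5},{"offset":[1,-0.16,0.09],"delta_rot":[0,0,0],"jaw":1.5},{"offset":[2,-0.16,0.09],"delta_rot":[0,0,0],"jaw":1.5},{"offset":[2,-0.16,0.09],"delta_rot":[0,0,0],"jaw":1.5},{"offset":[2,-0.16,0.09],"delta_rot":[0,0,0],"jaw":1.5}]'
python3 b.py w3;python3 fit2.py w3.npz | awk '$1<.15'
```

```text
time: 8.05
eef_pos: [0.4647, 0.0887, 0.1116]
ee_rot: [0.738, 0.675, -0.0, 0.0]
contact_force: [0.5, -0.1, -2.5]
opening: 0.0245
grasp_force: 45.0
8.05 [0.4647 0.0887 0.1116] [ 0.5293 -0.1133 -2.4738] [-0.8092  0.3231  0.6509  2.0859 -0.2677  0.8135 -0.0873]
cam [0.4724 0.1702 0.2914] look [-0.0251 -0.2775 -0.9604]
0.066 60 x [0.4484 0.4774] mid 0.4629 line 0.4636 wid 0.029 zcrest nan
0.07 290 x [0.4493 0.477 ] mid 0.4631 line 0.464 wid 0.0276 zcrest 0.1584
0.074 1056 x [0.4508 0.477 ] mid 0.4639 line 0.4644 wid 0.0262 zcrest 0.1537
0.078 332 x [0.4507 0.4766] mid 0.4636 line 0.4647 wid 0.0259 zcrest 0.1436
0.082 281 x [0.452  0.4772] mid 0.4646 line 0.4651 wid 0.0252 zcrest 0.1436
0.086 308 x [0.4522 0.4776] mid 0.4649 line 0.4654 wid 0.0254 zcrest 0.1436
0.09 374 x [0.4525 0.4779] mid 0.4652 line 0.4658 wid 0.0254 zcrest 0.1431
0.094 580 x [0.453  0.4893] mid 0.4711 line 0.4662 wid 0.0363 zcrest 0.1356
0.098 1428 x [0.4463 0.4901] mid 0.4682 line 0.4665 wid 0.0437 zcrest 0.1394
0.102 390 x [0.4431 0.452 ] mid 0.4476 line 0.4669 wid 0.0089 zcrest 0.142
0.106 6 x [0.4648 0.4705] mid 0.4677 line 0.4672 wid 0.0057 zcrest 0.1338
0.11 82 x [0.4626 0.4727] mid 0.4676 line 0.4676 wid 0.0101 zcrest 0.1355
0.114 146 x [0.4613 0.4741] mid 0.4677 line 0.468 wid 0.0128 zcrest 0.1368
0.118 171 x [0.4607 0.4763] mid 0.4685 line 0.4683 wid 0.0156 zcrest 0.1368
0.122 202 x [0.4603 0.4763] mid 0.4683 line 0.4687 wid 0.016 zcrest 0.1368
0.126 159 x [0.4621 0.475 ] mid 0.4685 line 0.469 wid 0.0129 zcrest 0.1367
0.13 166 x [0.4628 0.4753] mid 0.469 line 0.4694 wid 0.0125 zcrest 0.1367
0.134 158 x [0.4632 0.4755] mid 0.4694 line 0.4698 wid 0.0123 zcrest 0.1368
0.138 166 x [0.4635 0.4759] mid 0.4697 line 0.4701 wid 0.0123 zcrest 0.1368
0.142 174 x [0.464  0.4768] mid 0.4704 line 0.4705 wid 0.0128 zcrest 0.1369
0.146 182 x [0.4644 0.4771] mid 0.4707 line 0.4708 wid 0.0126 zcrest 0.1369
```

Aligned to within 0.3 mm. Now I'll go over the tip to just short of the balls.

```bash
python3 -m pendant '[{"offset":[0.4,0,0.03],"delta_rot":[0,0,0],"jaw":1.5},{"offset":[0.8,0,0.03],"delta_rot":[0,0,0],"jaw":1.5},{"offset":[1.2,0,0.03],"delta_rot":[0,0,0],"jaw":1.5},{"offset":[1.5,0,0.03],"delta_rot":[0,0,0],"jaw":1.5},{"offset":[1.5,0,0.03],"delta_rot":[0,0,0],"jaw":1.5}]'; python3 -m pendant '[{"offset":[0.15,0,0],"delta_rot":[0,0,0],"jaw":1.5},{"offset":[0.3,0,0],"delta_rot":[0,0,0],"jaw":1.5}]';python3 -m pendant '[{"offset":[0.1,0,0],"delta_rot":[0,0,0],"jaw":1.5},{"offset":[0.2,0,0],"delta_rot":[0,0,0],"jaw":1.5}]'
```

```text
time: 8.72
eef_pos: [0.4661, 0.1038, 0.1113]
ee_rot: [0.738, 0.675, -0.0, 0.0]
contact_force: [0.4, 0.6, -0.9]
opening: 0.0248
grasp_force: 45.0
time: 8.98
eef_pos: [0.4663, 0.1066, 0.1113]
ee_rot: [0.738, 0.675, -0.0, 0.0]
contact_force: [0.2, -0.2, -1.0]
opening: 0.0244
grasp_force: 45.0
time: 9.22
eef_pos: [0.4665, 0.1086, 0.1113]
ee_rot: [0.738, 0.675, -0.0, 0.0]
contact_force: [-0.3, 0.4, -2.6]
opening: 0.0249
grasp_force: 45.0
```

```bash
for i in 1; do python3 -m pendant '[{"offset":[0.1,0,0],"delta_rot":[0,0,0],"jaw":1.5},{"offset":[0.2,0,0],"delta_rot":[0,0,0],"jaw":1.5}]' | grep -E "eef|cont"; python3 -m pendant '[{"offset":[0.1,0,0],"delta_rot":[0,0,0],"jaw":1.5},{"offset":[0.2,0,0],"delta_rot":[0,0,0],"jaw":1.5}]'| grep -E "eef|cont"; python3 -m pendant '[{"offset":[0.1,0,0],"delta_rot":[0,0,0],"jaw":1.5},{"offset":[0.2,0,0],"delta_rot":[0,0,0],"jaw":1.5}]'| grep -E "eef|cont";python3 -m pendant '[{"offset":[0.1,0,0],"delta_rot":[0,0,0],"jaw":1.5},{"offset":[0.2,0,0],"delta_rot":[0,0,0],"jaw":1.5}]'; done
```

```text
eef_pos: [0.4667, 0.1106, 0.1113]
contact_force: [-0.0, -0.4, -1.5]
eef_pos: [0.467, 0.1121, 0.1113]
contact_force: [1.1, -5.9, -1.1]
eef_pos: [0.4669, 0.1135, 0.1112]
contact_force: [-0.5, -8.6, -2.0]
time: 10.22
eef_pos: [0.4672, 0.1159, 0.1112]
ee_rot: [0.738, 0.674, -0.0, 0.0]
contact_force: [0.4, -5.4, -1.8]
opening: 0.025
grasp_force: 45.0
```

The balls were met at 8.6 N and passed. I'll slide inward.

```bash
python3 -m pendant '[{"offset":[0.4,0,0],"delta_rot":[0,0,0],"jaw":1.5},{"offset":[0.9,0,0],"delta_rot":[0,0,0],"jaw":1.5},{"offset":[1.4,0,0],"delta_rot":[0,0,0],"jaw":1.5},{"offset":[1.8,0,0],"delta_rot":[0,0,0],"jaw":1.5},{"offset":[2.2,0,0],"delta_rot":[0,0,0],"jaw":1.5}]'| grep -E "eef|cont"; python3 -m pendant '[{"offset":[0.5,0,0],"delta_rot":[0,0,0],"jaw":1.5},{"offset":[1,0,0],"delta_rot":[0,0,0],"jaw":1.5},{"offset":[1.5,0,0],"delta_rot":[0,0,0],"jaw":1.5},{"offset":[2,0,0],"delta_rot":[0,0,0],"jaw":1.5},{"offset":[2.5,0,0],"delta_rot":[0,0,0],"jaw":1.5}]'| grep -E "time|eef|cont"
```

```text
eef_pos: [0.4691, 0.1379, 0.1112]
contact_force: [1.9, -5.9, -2.3]
time: 11.48
eef_pos: [0.4714, 0.1638, 0.1112]
contact_force: [0.2, -0.4, -1.4]
```

```bash
python3 -m pendant '[{"offset":[0.4,0,0],"delta_rot":[0,0,0],"jaw":1.5},{"offset":[0.8,0,0],"delta_rot":[0,0,0],"jaw":1.5},{"offset":[1.1,0,0],"delta_rot":[0,0,0],"jaw":1.5},{"offset":[1.1,0,0],"delta_rot":[0,0,0],"jaw":1.5}]'| grep -E "eef|cont"; python3 -m pendant '[{"offset":[0.1,0,0],"delta_rot":[0,0,0],"jaw":1.5},{"offset":[0.2,0,0],"delta_rot":[0,0,0],"jaw":1.5}]'| grep -E "eef|cont"; python3 -m pendant '[{"offset":[0.1,0,0],"delta_rot":[0,0,0],"jaw":1.5},{"offset":[0.2,0,0],"delta_rot":[0,0,0],"jaw":1.5}]'| grep -E "time|eef|cont"
```

```text
eef_pos: [0.4725, 0.1745, 0.1113]
contact_force: [1.0, -0.3, -1.8]
eef_pos: [0.4727, 0.1763, 0.1113]
contact_force: [0.1, 0.8, -1.9]
time: 12.48
eef_pos: [0.4728, 0.1784, 0.1113]
contact_force: [0.5, -0.1, -2.6]
```

```bash
python3 -m pendant '[{"offset":[0.1,0,0],"delta_rot":[0,0,0],"jaw":1.5},{"offset":[0.2,0,0],"delta_rot":[0,0,0],"jaw":1.5}]'| grep -E "eef|cont"; python3 -m pendant '[{"offset":[0.1,0,0],"delta_rot":[0,0,0],"jaw":1.5},{"offset":[0.2,0,0],"delta_rot":[0,0,0],"jaw":1.5},{"offset":[0.2,0,0],"delta_rot":[0,0,0],"jaw":1.5}]'| grep -E "time|eef|cont"
```

```text
eef_pos: [0.473, 0.1804, 0.1113]
contact_force: [0.0, 0.0, -1.9]
time: 13.1
eef_pos: [0.4732, 0.1822, 0.1113]
contact_force: [-0.3, -2.4, -1.3]
```

Ring contact was felt. I'll release, lift and go look at the flange.

```bash
python3 -m pendant '[{"offset":[0,0,0],"delta_rot":[0,0,0],"jaw":5},{"offset":[0,0,0],"delta_rot":[0,0,0],"jaw":7},{"offset":[0,0,0],"delta_rot":[0,0,0],"jaw":7},{"offset":[0,0,0],"delta_rot":[0,0,0],"jaw":7}]'; python3 -m pendant '[{"offset":[0,0,-2],"delta_rot":[0,0,0],"jaw":7},{"offset":[0,0,-7],"delta_rot":[0,0,0],"jaw":7},{"offset":[0,0,-12],"delta_rot":[0,0,0],"jaw":7},{"offset":[0,0,-12],"delta_rot":[0,0,0],"jaw":7}]'; python3 -c "
from h import *
go([.466,-.201,.16],-9.5)"
```

```text
time: 13.6
eef_pos: [0.4732, 0.1823, 0.1113]
ee_rot: [0.738, 0.675, 0.0, 0.0]
contact_force: [-0.5, -0.3, 0.4]
opening: 0.0613
grasp_force: 0.0
time: 14.1
eef_pos: [0.4746, 0.1829, 0.2344]
ee_rot: [0.738, 0.675, 0.003, 0.0]
contact_force: [-0.3, 0.1, -0.9]
opening: 0.0697
grasp_force: 0.0
offset [-38.34   2.56   7.31] rot [ 0.0039 -0.0038  0.0758]
```

```bash
python3 -m pendant '[{"offset":[-5,0.3,0],"delta_rot":[0,0,0.01],"jaw":9.4},{"offset":[-11,0.7,0],"delta_rot":[0,0,0.02],"jaw":9.4},{"offset":[-17,1.1,0],"delta_rot":[0,0,0.03],"jaw":9.4},{"offset":[-23,1.5,0],"delta_rot":[0,0,0.045],"jaw":9.4},{"offset":[-29,1.9,2],"delta_rot":[0,0,0.06],"jaw":9.4},{"offset":[-34,2.3,5],"delta_rot":[0,0,0.07],"jaw":9.4},{"offset":[-38.3,2.6,7.3],"delta_rot":[0,0,0.075],"jaw":9.4},{"offset":[-38.3,2.6,7.3],"delta_rot":[0,0,0.075],"jaw":9.4},{"offset":[-38.3,2.6,7.3],"delta_rot":[0,0,0.075],"jaw":9.4}]'|head -2
python3 b.py w4 flange; cat > fit3.py <<'E'
from h import *
import sys
X=np.load(sys.argv[1])["d"].reshape(-1,3);X=X[~np.isnan(X[:,0])]
y0,y1,zl=map(float,sys.argv[2:5])
P=X[(abs(X[:,0]-.47)<.03)&(X[:,2]>zl)&(X[:,2]<.1)]
for y in np.arange(y0,y1,.003):
    q=P[abs(P[:,1]-y)<.0015]
    if len(q)>5:
        a=np.percentile(q[:,0],[1,99]);print(round(y,3),len(q),"x",a,"mid",a.mean().round(4),"wid",(a[1]-a[0]).round(4),"ztop",np.percentile(q[:,2],95).round(4))
E
python3 fit3.py w4.npz -.23 -.11 .055; python3 -c "
from h import *
go([.466,-.201,.041],-9.5)"
```

```text
time: 15.22
eef_pos: [0.4645, -0.2011, 0.158]
15.225 [ 0.4645 -0.2011  0.158 ] [ 0.464   1.1589 -0.2789] [-0.3689  0.3613  0.8702  1.9747 -0.3367  0.9561  0.5025]
cam [ 0.4784 -0.1204  0.3378] look [-0.0468 -0.2746 -0.9604]
flange 0.94 [ 0.4696 -0.1982  0.0606] [266. 190.]
-0.212 51 x [0.4547 0.4776] mid 0.4661 wid 0.0228 ztop 0.0733
-0.209 82 x [0.4529 0.478 ] mid 0.4655 wid 0.025 ztop 0.0734
-0.206 76 x [0.4535 0.4784] mid 0.466 wid 0.0249 ztop 0.0734
-0.203 75 x [0.4539 0.4787] mid 0.4663 wid 0.0248 ztop 0.0734
-0.2 82 x [0.4546 0.4792] mid 0.4669 wid 0.0246 ztop 0.0736
-0.197 70 x [0.454  0.4858] mid 0.4699 wid 0.0317 ztop 0.0734
-0.194 57 x [0.456  0.4867] mid 0.4714 wid 0.0307 ztop 0.0804
-0.191 103 x [0.4516 0.4872] mid 0.4694 wid 0.0356 ztop 0.0806
-0.188 137 x [0.4488 0.4876] mid 0.4682 wid 0.0387 ztop 0.0807
-0.185 189 x [0.4495 0.4876] mid 0.4686 wid 0.0381 ztop 0.0803
-0.182 117 x [0.45   0.4691] mid 0.4595 wid 0.0192 ztop 0.0793
-0.179 8 x [0.4502 0.4537] mid 0.452 wid 0.0035 ztop 0.0652
-0.155 24 x [0.4742 0.4881] mid 0.4811 wid 0.0139 ztop 0.0688
-0.152 88 x [0.4618 0.4887] mid 0.4753 wid 0.0269 ztop 0.0699
-0.149 103 x [0.4602 0.49  ] mid 0.4751 wid 0.0298 ztop 0.07
-0.146 102 x [0.4608 0.4905] mid 0.4757 wid 0.0297 ztop 0.0703
-0.143 111 x [0.4607 0.491 ] mid 0.4759 wid 0.0303 ztop 0.0707
-0.14 115 x [0.461  0.4914] mid 0.4762 wid 0.0304 ztop 0.0705
-0.137 110 x [0.4615 0.4919] mid 0.4767 wid 0.0304 ztop 0.0704
-0.134 112 x [0.462  0.4923] mid 0.4772 wid 0.0303 ztop 0.0704
-0.131 114 x [0.4627 0.4927] mid 0.4777 wid 0.03 ztop 0.0704
-0.128 111 x [0.4632 0.4929] mid 0.4781 wid 0.0297 ztop 0.0707
-0.125 112 x [0.4637 0.4928] mid 0.4783 wid 0.0292 ztop 0.0702
-0.122 107 x [0.4642 0.493 ] mid 0.4786 wid 0.0288 ztop 0.07
-0.119 51 x [0.4657 0.4844] mid 0.475 wid 0.0187 ztop 0.0702
offset [-0.06  0.1  11.75] rot [ 0.0004 -0.0005  0.0026]
```

View pics/w4.png

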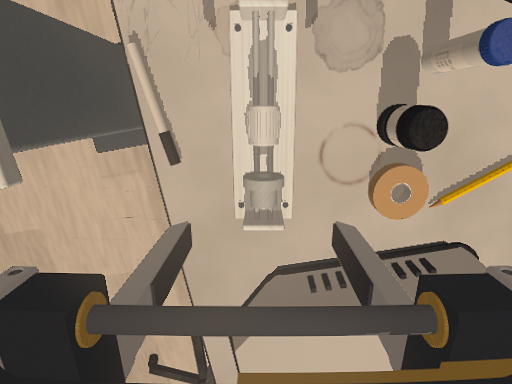

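The view shows the flange hub at (265,195) on the rack with the cap at (263,125). I'll grasp the flange.

```bash
python3 -m pendant '[{"offset":[-0.1,0.15,5],"delta_rot":[0,0,0],"jaw":9.4},{"offset":[-0.2,0.16,9.5],"delta_rot":[0,0,0],"jaw":8},{"offset":[-0.2,0.16,11.8],"delta_rot":[0,0,0],"jaw":6},{"offset":[-0.2,0.16,11.8],"delta_rot":[0,0,0],"jaw":3},{"offset":[-0.2,0.16,11.8],"delta_rot":[0,0,0],"jaw":1.5},{"offset":[-0.2,0.16,11.8],"delta_rot":[0,0,0],"jaw":1.5},{"offset":[-0.2,0.16,11.8],"delta_rot":[0,0,0],"jaw":1.5},{"offset":[-0.2,0.16,11.8],"delta_rot":[0,0,0],"jaw":1.5},{"offset":[-0.2,0.16,11.8],"delta_rot":[0,0,0],"jaw":1.5},{"offset":[-0.2,0.16,11.8],"delta_rot":[0,0,0],"jaw":1.5}]' 45
```

```text
time: 16.58
eef_pos: [0.466, -0.2038, 0.0404]
ee_rot: [0.763, 0.646, 0.0, 0.0]
contact_force: [-0.6, -1.0, 3.7]
opening: 0.025
grasp_force: 45.0
```

```bash
python3 -m pendant '[{"offset":[0,0,-2],"delta_rot":[0,0,0],"jaw":1.5},{"offset":[0,0,-7],"delta_rot":[0,0,0],"jaw":1.5},{"offset":[0,0,-11],"delta_rot":[0,0,0],"jaw":1.5},{"offset":[0,0,-11],"delta_rot":[0,0,0],"jaw":1.5}]'; python3 -c "
from h import *
go([.4638,.077,.1107],-5.3)"
```

```text
time: 17.08
eef_pos: [0.4671, -0.2042, 0.1535]
ee_rot: [0.763, 0.646, 0.002, 0.002]
contact_force: [0.5, 0.3, -1.0]
opening: 0.0251
grasp_force: 45.0
offset [27.69 -4.97  4.27] rot [ 0.0046 -0.0002 -0.0726]
```

```bash
python3 -m pendant '[{"offset":[6,-1,0],"delta_rot":[0,0,-0.02],"jaw":1.5},{"offset":[12,-2,0],"delta_rot":[0,0,-0.04],"jaw":1.5},{"offset":[18,-3.2,0],"delta_rot":[0,0,-0.06],"jaw":1.5},{"offset":[23,-4.2,2],"delta_rot":[0,0,-0.073],"jaw":1.5},{"offset":[26.5,-5,4],"delta_rot":[0,0,-0.073],"jaw":1.5},{"offset":[27.6,-5,4.3],"delta_rot":[0,0,-0.073],"jaw":1.5},{"offset":[27.6,-5,4.3],"delta_rot":[0,0,-0.073],"jaw":1.5},{"offset":[27.6,-5,4.3],"delta_rot":[0,0,-0.073],"jaw":1.5},{"offset":[27.6,-5,4.3],"delta_rot":[0,0,-0.073],"jaw":1.5}]'
python3 b.py w5;python3 fit2.py w5.npz
```

```text
time: 18.2
eef_pos: [0.4622, 0.0758, 0.1077]
ee_rot: [0.739, 0.673, 0.0, 0.0]
contact_force: [-0.1, -0.0, -1.6]
opening: 0.0248
grasp_force: 45.0
18.2 [0.4622 0.0758 0.1077] [-0.104  -0.0319 -1.6021] [-0.8875  0.3509  0.7789  2.1027 -0.3391  0.8127  0.0042]
cam [0.4701 0.1572 0.2875] look [-0.0257 -0.277  -0.9605]
0.066 119 x [0.451  0.4744] mid 0.4627 line 0.4636 wid 0.0234 zcrest 0.1399
0.07 307 x [0.4494 0.4747] mid 0.4621 line 0.464 wid 0.0253 zcrest 0.1401
0.074 319 x [0.4497 0.4751] mid 0.4624 line 0.4644 wid 0.0254 zcrest 0.1401
0.078 317 x [0.45   0.4754] mid 0.4627 line 0.4647 wid 0.0254 zcrest 0.1401
0.082 629 x [0.4505 0.4879] mid 0.4692 line 0.4651 wid 0.0374 zcrest 0.139
0.086 713 x [0.4432 0.4851] mid 0.4642 line 0.4654 wid 0.0419 zcrest 0.147
0.09 512 x [0.4449 0.483 ] mid 0.4639 line 0.4658 wid 0.0381 zcrest 0.1468
0.094 1140 x [0.4459 0.4827] mid 0.4643 line 0.4662 wid 0.0369 zcrest 0.14
0.098 596 x [0.4452 0.4674] mid 0.4563 line 0.4665 wid 0.0222 zcrest 0.1322
0.11 102 x [0.4623 0.4721] mid 0.4672 line 0.4676 wid 0.0098 zcrest 0.1354
0.114 162 x [0.4615 0.4742] mid
[... 1077 characters left out ...]
d 0.0392 zcrest 0.1412
0.174 478 x [0.4606 0.4857] mid 0.4732 line 0.4734 wid 0.0251 zcrest 0.1427
0.178 470 x [0.461  0.4861] mid 0.4735 line 0.4737 wid 0.0251 zcrest 0.1429
0.182 489 x [0.4609 0.4862] mid 0.4736 line 0.4741 wid 0.0254 zcrest 0.1428
0.186 501 x [0.4614 0.4865] mid 0.4739 line 0.4744 wid 0.0251 zcrest 0.1427
0.19 500 x [0.4619 0.4868] mid 0.4743 line 0.4748 wid 0.0249 zcrest 0.1429
0.194 491 x [0.4628 0.4865] mid 0.4747 line 0.4752 wid 0.0238 zcrest 0.143
0.198 497 x [0.4633 0.487 ] mid 0.4752 line 0.4755 wid 0.0237 zcrest 0.1431
0.202 428 x [0.4636 0.4877] mid 0.4757 line 0.4759 wid 0.0241 zcrest 0.1429
0.206 51 x [0.4632 0.4879] mid 0.4755 line 0.4762 wid 0.0247 zcrest nan
```

View pics/w5.png

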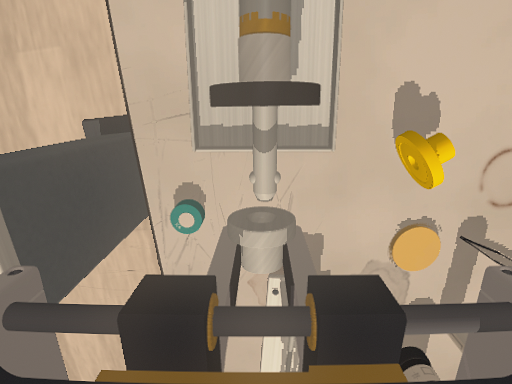

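The wheel hangs on the spindle at (265,93). The held flange at (262,222) is 1.5 mm to −x and 3.2 mm low. I'll correct and advance.

```bash
python3 -m pendant '[{"offset":[0,0.15,-0.32],"delta_rot":[0,0,0],"jaw":1.5},{"offset":[0.3,0.15,-0.32],"delta_rot":[0,0,0],"jaw":1.5},{"offset":[0.6,0.15,-0.32],"delta_rot":[0,0,0],"jaw":1.5},{"offset":[0.6,0.15,-0.32],"delta_rot":[0,0,0],"jaw":1.5},{"offset":[0.6,0.15,-0.32],"delta_rot":[0,0,0],"jaw":1.5}]'
python3 b.py w6;python3 fit2.py w6.npz | awk '$1<.15'
```

```text
time: 18.88
eef_pos: [0.4639, 0.0825, 0.1104]
ee_rot: [0.739, 0.674, -0.0, 0.0]
contact_force: [0.1, -0.3, -0.9]
opening: 0.0247
grasp_force: 45.0
18.875 [0.4639 0.0825 0.1104] [ 0.1066 -0.2809 -0.9   ] [-0.8996  0.3514  0.7788  2.0937 -0.3363  0.8216 -0.0105]
cam [0.4718 0.1641 0.2902] look [-0.0258 -0.2774 -0.9604]
0.074 195 x [0.4512 0.4763] mid 0.4637 line 0.4644 wid 0.0251 zcrest 0.1428
0.078 324 x [0.4512 0.4766] mid 0.4639 line 0.4647 wid 0.0254 zcrest 0.1428
0.082 319 x [0.4515 0.477 ] mid 0.4642 line 0.4651 wid 0.0254 zcrest 0.1428
0.086 318 x [0.4519 0.4773] mid 0.4646 line 0.4654 wid 0.0254 zcrest 0.143
0.09 649 x [0.4516 0.4896] mid 0.4706 line 0.4658 wid 0.038 zcrest 0.1422
0.094 704 x [0.4431 0.4839] mid 0.4635 line 0.4662 wid 0.0408 zcrest 0.1499
0.098 569 x [0.4467 0.4844] mid 0.4655 line 0.4665 wid 0.0377 zcrest 0.1491
0.102 1341 x [0.4471 0.4843] mid 0.4657 line 0.4669 wid 0.0372 zcrest 0.1447
0.106 127 x [0.4471 0.4701] mid 0.4586 line 0.4672 wid 0.023 zcrest 0.1484
0.11 91 x [0.4627 0.4728] mid 0.4678 line 0.4676 wid 0.0102 zcrest 0.1354
0.114 145 x [0.4617 0.4737] mid 0.4677 line 0.468 wid 0.012 zcrest 0.1368
0.118 176 x [0.461  0.4763] mid 0.4687 line 0.4683 wid 0.0153 zcrest 0.1368
0.122 205 x [0.4602 0.4764] mid 0.4683 line 0.4687 wid 0.0162 zcrest 0.1369
0.126 175 x [0.4622 0.4753] mid 0.4687 line 0.469 wid 0.0131 zcrest 0.1367
0.13 173 x [0.4627 0.4756] mid 0.4691 line 0.4694 wid 0.0128 zcrest 0.1368
0.134 175 x [0.4631 0.4759] mid 0.4695 line 0.4698 wid 0.0128 zcrest 0.1368
0.138 179 x [0.4636 0.4762] mid 0.4699 line 0.4701 wid 0.0126 zcrest 0.1367
0.142 181 x [0.464  0.4765] mid 0.4702 line 0.4705 wid 0.0125 zcrest 0.137
0.146 182 x [0.4644 0.4768] mid 0.4706 line 0.4708 wid 0.0124 zcrest 0.1368
```

```bash
python3 -m pendant '[{"offset":[0.2,0.04,-0.05],"delta_rot":[0,0,0],"jaw":1.5},{"offset":[0.6,0.04,-0.05],"delta_rot":[0,0,0],"jaw":1.5},{"offset":[1,0.04,-0.05],"delta_rot":[0,0,0],"jaw":1.5},{"offset":[1.4,0.04,-0.05],"delta_rot":[0,0,0],"jaw":1.5},{"offset":[1.4,0.04,-0.05],"delta_rot":[0,0,0],"jaw":1.5}]'| grep -E "eef|cont"; python3 -m pendant '[{"offset":[0.15,0,0],"delta_rot":[0,0,0],"jaw":1.5},{"offset":[0.3,0,0],"delta_rot":[0,0,0],"jaw":1.5}]'| grep -E "eef|cont";python3 -m pendant '[{"offset":[0.1,0,0],"delta_rot":[0,0,0],"jaw":1.5},{"offset":[0.2,0,0],"delta_rot":[0,0,0],"jaw":1.5}]'| grep -E "time|eef|cont"
```

```text
eef_pos: [0.4656, 0.0968, 0.1109]
contact_force: [-1.1, 0.6, -0.9]
eef_pos: [0.466, 0.0993, 0.111]
contact_force: [1.7, -2.5, -1.8]
time: 20.05
eef_pos: [0.4661, 0.1006, 0.1109]
contact_force: [0.8, -8.2, -0.2]
```

```bash
python3 -m pendant '[{"offset":[0.1,0,0],"delta_rot":[0,0,0],"jaw":1.5},{"offset":[0.2,0,0],"delta_rot":[0,0,0],"jaw":1.5}]'| grep -E "eef|cont";python3 -m pendant '[{"offset":[0.1,0,0],"delta_rot":[0,0,0],"jaw":1.5},{"offset":[0.2,0,0],"delta_rot":[0,0,0],"jaw":1.5}]'| grep -E "time|eef|cont";python3 -m pendant '[{"offset":[0.1,0,0],"delta_rot":[0,0,0],"jaw":1.5},{"offset":[0.2,0,0],"delta_rot":[0,0,0],"jaw":1.5}]'| grep -E "time|eef|cont"
```

```text
eef_pos: [0.4661, 0.1023, 0.1109]
contact_force: [-0.0, -7.5, -1.2]
time: 20.55
eef_pos: [0.4664, 0.1048, 0.1109]
contact_force: [0.2, -5.5, -0.9]
time: 20.8
eef_pos: [0.4666, 0.1073, 0.111]
contact_force: [0.2, -5.8, -1.4]
```

```bash
python3 -m pendant '[{"offset":[0.4,0,0],"delta_rot":[0,0,0],"jaw":1.5},{"offset":[0.8,0,0],"delta_rot":[0,0,0],"jaw":1.5},{"offset":[1.2,0,0],"delta_rot":[0,0,0],"jaw":1.5},{"offset":[1.6,0,0],"delta_rot":[0,0,0],"jaw":1.5},{"offset":[2,0,0],"delta_rot":[0,0,0],"jaw":1.5}]'| grep -E "eef|cont"; python3 -m pendant '[{"offset":[0.3,0,0],"delta_rot":[0,0,0],"jaw":1.5},{"offset":[0.6,0,0],"delta_rot":[0,0,0],"jaw":1.5},{"offset":[0.9,0,0],"delta_rot":[0,0,0],"jaw":1.5},{"offset":[0.9,0,0],"delta_rot":[0,0,0],"jaw":1.5}]'| grep -E "eef|cont";python3 -m pendant '[{"offset":[0.1,0,0],"delta_rot":[0,0,0],"jaw":1.5},{"offset":[0.2,0,0],"delta_rot":[0,0,0],"jaw":1.5}]'| grep -E "time|eef|cont"
```

```text
eef_pos: [0.4684, 0.1273, 0.1109]
contact_force: [-0.4, -6.3, -1.1]
eef_pos: [0.4693, 0.1367, 0.111]
contact_force: [-0.3, 0.6, -1.7]
time: 22.18
eef_pos: [0.4695, 0.1382, 0.111]
contact_force: [0.2, -3.3, -1.1]
```

```bash
python3 -m pendant '[{"offset":[0.1,0,0],"delta_rot":[0,0,0],"jaw":1.5},{"offset":[0.2,0,0],"delta_rot":[0,0,0],"jaw":1.5},{"offset":[0.2,0,0],"delta_rot":[0,0,0],"jaw":1.5}]'| grep -E "eef|cont"; python3 -m pendant '[{"offset":[0.1,0,0],"delta_rot":[0,0,0],"jaw":1.5},{"offset":[0.1,0,0],"delta_rot":[0,0,0],"jaw":1.5}]'| grep -E "eef|cont"; python3 -m pendant '[{"offset":[-0.25,0,0],"delta_rot":[0,0,0],"jaw":1.5},{"offset":[-0.25,0,0],"delta_rot":[0,0,0],"jaw":1.5}]'| grep -E "eef|cont"
```

```text
eef_pos: [0.4696, 0.1399, 0.1109]
contact_force: [0.2, -4.7, -0.3]
eef_pos: [0.4697, 0.1407, 0.1109]
contact_force: [-1.0, -6.3, -0.4]
eef_pos: [0.4695, 0.1387, 0.111]
contact_force: [0.1, -3.3, -0.8]
```

The ring spring was felt under the flange and wheel stack. I'll release and go for the cap.

```bash
python3 -m pendant '[{"offset":[-0.1,0,0],"delta_rot":[0,0,0],"jaw":1.5},{"offset":[-0.1,0,0],"delta_rot":[0,0,0],"jaw":5},{"offset":[-0.1,0,0],"delta_rot":[0,0,0],"jaw":7},{"offset":[-0.1,0,0],"delta_rot":[0,0,0],"jaw":7},{"offset":[-0.1,0,0],"delta_rot":[0,0,0],"jaw":7}]'|grep open; python3 -m pendant '[{"offset":[0,0,-2],"delta_rot":[0,0,0],"jaw":7},{"offset":[0,0,-7],"delta_rot":[0,0,0],"jaw":7},{"offset":[0,0,-12],"delta_rot":[0,0,0],"jaw":7},{"offset":[0,0,-12],"delta_rot":[0,0,0],"jaw":7}]'; python3 -c "
from h import *
go([.4768,-.137,.13],-9.5);go([.4768,-.137,.037],-9.5)"
```

```text
opening: 0.0619
time: 24.18
eef_pos: [0.4709, 0.1383, 0.2339]
ee_rot: [0.739, 0.674, 0.003, 0.0]
contact_force: [0.0, -0.1, -1.3]
opening: 0.0698
grasp_force: 0.0
offset [-27.4    3.07  10.31] rot [ 0.0037 -0.0038  0.0739]
offset [-27.43   3.04  19.61] rot [ 0.0037 -0.0038  0.0739]
```

```bash
python3 -m pendant '[{"offset":[-6,0.6,0],"delta_rot":[0,0,0.02],"jaw":9.4},{"offset":[-12,1.3,0],"delta_rot":[0,0,0.04],"jaw":9.4},{"offset":[-18,2,0],"delta_rot":[0,0,0.06],"jaw":9.4},{"offset":[-23,2.6,4],"delta_rot":[0,0,0.074],"jaw":9.4},{"offset":[-27.4,3.07,8],"delta_rot":[0,0,0.074],"jaw":9.4},{"offset":[-27.4,3.07,10.5],"delta_rot":[0,0,0.074],"jaw":9.4},{"offset":[-27.4,3.07,10.5],"delta_rot":[0,0,0.074],"jaw":9.4},{"offset":[-27.4,3.07,10.5],"delta_rot":[0,0,0.074],"jaw":9.4}]'
python3 b.py w7 cap; python3 fit3.py w7.npz -.17 -.11 .055; python3 -c "
from h import *
go([.4768,-.137,.036],-9.5)"
```

```text
time: 25.18
eef_pos: [0.4752, -0.1375, 0.1266]
ee_rot: [0.763, 0.646, 0.0, 0.0]
contact_force: [0.4, -0.3, 0.2]
opening: 0.0941
grasp_force: 0.0
25.175 [ 0.4752 -0.1375  0.1266] [ 0.4403 -0.263   0.1689] [-0.5219  0.4087  0.9063  2.0298 -0.4132  0.8936  0.4449]
cam [ 0.4889 -0.0568  0.3065] look [-0.0457 -0.2747 -0.9604]
-0.155 19 x [0.4748 0.4878] mid 0.4813 wid 0.0131 ztop 0.0687
-0.152 80 x [0.4628 0.4882] mid 0.4755 wid 0.0254 ztop 0.0697
-0.149 94 x [0.4611 0.4896] mid 0.4754 wid 0.0285 ztop 0.0701
-0.146 101 x [0.4621 0.4899] mid 0.476 wid 0.0278 ztop 0.0704
-0.143 107 x [0.4615 0.4904] mid 0.4759 wid 0.029 ztop 0.0701
-0.14 116 x [0.4619 0.4908] mid 0.4764 wid 0.0289 ztop 0.0702
-0.137 108 x [0.4614 0.4914] mid 0.4764 wid 0.0299 ztop 0.0699
-0.134 111 x [0.4631 0.4926] mid 0.4779 wid 0.0296 ztop 0.0701
-0.131 121 x [0.4626 0.4932] mid 0.4779 wid 0.0306 ztop 0.0702
-0.128 114 x [0.4632 0.4936] mid 0.4784 wid 0.0304 ztop 0.0699
-0.125 123 x [0.4639 0.4938] mid 0.4788 wid 0.0299 ztop 0.0701
-0.122 128 x [0.4643 0.4935] mid 0.4789 wid 0.0292 ztop 0.0695
-0.119 112 x [0.4658 0.491 ] mid 0.4784 wid 0.0252 ztop 0.0694
-0.116 26 x [0.466  0.4733] mid 0.4696 wid 0.0072 ztop 0.0656
offset [0.04 0.11 9.1 ] rot [ 0.0015 -0.0005  0.0011]
```

```bash
python3 -m pendant '[{"offset":[0.05,0.12,4.5],"delta_rot":[0,0,0],"jaw":8},{"offset":[0.05,0.12,8],"delta_rot":[0,0,0],"jaw":7},{"offset":[0.05,0.12,9.05],"delta_rot":[0,0,0],"jaw":5},{"offset":[0.05,0.12,9.05],"delta_rot":[0,0,0],"jaw":2},{"offset":[0.05,0.12,9.05],"delta_rot":[0,0,0],"jaw":2},{"offset":[0.05,0.12,9.05],"delta_rot":[0,0,0],"jaw":2},{"offset":[0.05,0.12,9.05],"delta_rot":[0,0,0],"jaw":2},{"offset":[0.05,0.12,9.05],"delta_rot":[0,0,0],"jaw":2},{"offset":[0.05,0.12,9.05],"delta_rot":[0,0,0],"jaw":2}]' 55;  python3 -m pendant '[{"offset":[0,0,-2],"delta_rot":[0,0,0],"jaw":2},{"offset":[0,0,-7],"delta_rot":[0,0,0],"jaw":2},{"offset":[0,0,-11],"delta_rot":[0,0,0],"jaw":2},{"offset":[0,0,-11],"delta_rot":[0,0,0],"jaw":2}]'; python3 -c "
from h import *
go([.4634,.070,.1108],-5.3)"
```

```text
time: 26.4
eef_pos: [0.4766, -0.1376, 0.036]
ee_rot: [0.763, 0.646, 0.0, 0.0]
contact_force: [-0.2, 0.8, 7.6]
opening: 0.0283
grasp_force: 55.0
time: 26.9
eef_pos: [0.4773, -0.1378, 0.1486]
ee_rot: [0.763, 0.646, 0.002, 0.001]
contact_force: [1.0, 0.3, -1.7]
opening: 0.0288
grasp_force: 55.0
offset [20.26 -4.83  3.78] rot [ 0.0044 -0.0009 -0.0735]
```

```bash
python3 -m pendant '[{"offset":[6,-1.4,0],"delta_rot":[0,0,-0.02],"jaw":2},{"offset":[12,-2.8,0],"delta_rot":[0,0,-0.04],"jaw":2},{"offset":[16,-3.8,1],"delta_rot":[0,0,-0.06],"jaw":2},{"offset":[19,-4.7,2.8],"delta_rot":[0,0,-0.073],"jaw":2},{"offset":[20.2,-4.7,3.5],"delta_rot":[0,0,-0.073],"jaw":2},{"offset":[20.2,-4.7,3.5],"delta_rot":[0,0,-0.073],"jaw":2},{"offset":[20.2,-4.7,3.5],"delta_rot":[0,0,-0.073],"jaw":2},{"offset":[20.2,-4.7,3.5],"delta_rot":[0,0,-0.073],"jaw":2}]'
python3 b.py w8;python3 fit2.py w8.npz|awk '$1<.18'
```

```text
time: 27.9
eef_pos: [0.4634, 0.0684, 0.1109]
ee_rot: [0.74, 0.673, 0.0, 0.0]
contact_force: [0.7, 0.3, 0.1]
opening: 0.0284
grasp_force: 55.0
27.9 [0.4634 0.0684 0.1109] [0.6855 0.3185 0.0808] [-0.9467  0.3736  0.8757  2.1018 -0.3888  0.8319  0.0679]
cam [0.4714 0.1499 0.2907] look [-0.026  -0.2771 -0.9605]
0.05 17 x [0.458  0.4758] mid 0.4669 line 0.4622 wid 0.0178 zcrest 0.142
0.054 245 x [0.4488 0.4761] mid 0.4624 line 0.4626 wid 0.0273 zcrest 0.1443
0.058 268 x [0.4492 0.4775] mid 0.4633 line 0.4629 wid 0.0283 zcrest 0.1444
0.062 338 x [0.4488 0.4778] mid 0.4633 line 0.4633 wid 0.029 zcrest 0.1444
0.066 354 x [0.449  0.4782] mid 0.4636 line 0.4636 wid 0.0291 zcrest 0.1443
0.07 376 x [0.4494 0.4785] mid 0.464 line 0.464 wid 0.0291 zcrest 0.1443
0.074 614 x [0.4498 0.491 ] mid 0.4704 line 0.4644 wid 0.0411 zcrest 0.1431
0.078 1082 x [0.444  0.4902] mid 0.4671 line 0.4647 wid 0.0462 zcrest 0.1442
0.082 662 x [0.4431 0.4794] mid 0.4613 line 0.4651 wid 0.0363 zcrest 0.1434
0.086 745 x [0.4516 0.4788] mid 0.4652 line 0.4654 wid 0.0272 zcrest 0.1397
0.09 99 x [0.4518 0.4605] mid 0.4562 
[... 693 characters left out ...]
 0.0253 zcrest 0.1426
0.146 444 x [0.4584 0.4892] mid 0.4738 line 0.4708 wid 0.0308 zcrest 0.1427
0.15 633 x [0.4524 0.4901] mid 0.4713 line 0.4712 wid 0.0376 zcrest 0.1498
0.154 680 x [0.4524 0.4905] mid 0.4715 line 0.4716 wid 0.0381 zcrest 0.1497
0.158 910 x [0.4514 0.4926] mid 0.472 line 0.4719 wid 0.0412 zcrest 0.1562
0.162 994 x [0.4454 0.4925] mid 0.4689 line 0.4723 wid 0.0471 zcrest 0.1576
0.166 849 x [0.4462 0.4919] mid 0.469 line 0.4726 wid 0.0457 zcrest 0.1575
0.17 336 x [0.4462 0.4852] mid 0.4657 line 0.473 wid 0.0389 zcrest 0.1413
0.174 467 x [0.4605 0.4861] mid 0.4733 line 0.4734 wid 0.0256 zcrest 0.1426
0.178 470 x [0.461  0.4864] mid 0.4737 line 0.4737 wid 0.0253 zcrest 0.1427
```

View pics/w8.png

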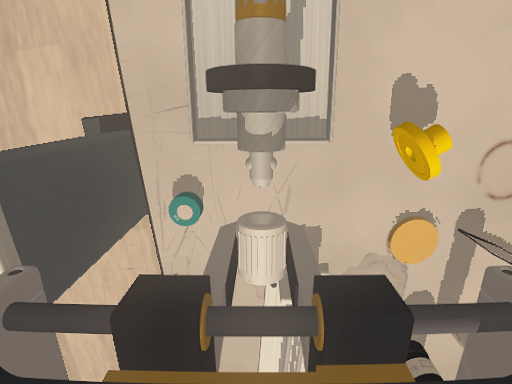

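The stack sits at (262,80–150) and the cap at (262,245), nearly aligned (−0.4 mm in x, 0.8 mm low). I'll advance.

```bash
python3 -m pendant '[{"offset":[0.3,-0.04,-0.08],"delta_rot":[0,0,0],"jaw":2},{"offset":[0.8,-0.04,-0.08],"delta_rot":[0,0,0],"jaw":2},{"offset":[1.3,-0.04,-0.08],"delta_rot":[0,0,0],"jaw":2},{"offset":[1.7,-0.04,-0.08],"delta_rot":[0,0,0],"jaw":2},{"offset":[2.1,-0.04,-0.08],"delta_rot":[0,0,0],"jaw":2},{"offset":[2.1,-0.04,-0.08],"delta_rot":[0,0,0],"jaw":2}]'| grep -E "eef|cont"; python3 -m pendant '[{"offset":[0.3,0,0],"delta_rot":[0,0,0],"jaw":2},{"offset":[0.6,0,0],"delta_rot":[0,0,0],"jaw":2},{"offset":[0.8,0,0],"delta_rot":[0,0,0],"jaw":2},{"offset":[0.8,0,0],"delta_rot":[0,0,0],"jaw":2}]'| grep -E "eef|cont"; python3 -m pendant '[{"offset":[0.1,0,0],"delta_rot":[0,0,0],"jaw":2},{"offset":[0.2,0,0],"delta_rot":[0,0,0],"jaw":2}]'| grep -E "time|eef|cont|open"
```

```text
eef_pos: [0.4647, 0.0907, 0.1113]
contact_force: [-0.9, 0.6, -0.7]
eef_pos: [0.4655, 0.0985, 0.1113]
contact_force: [-0.2, 1.3, -0.4]
time: 29.45
eef_pos: [0.4657, 0.1002, 0.1113]
contact_force: [0.8, -2.1, -1.5]
opening: 0.0286
```

```bash
python3 -m pendant '[{"offset":[0.1,0,0],"delta_rot":[0,0,0],"jaw":2},{"offset":[0.2,0,0],"delta_rot":[0,0,0],"jaw":2}]'| grep -E "eef|cont"; python3 -m pendant '[{"offset":[0.1,0,0],"delta_rot":[0,0,0],"jaw":2},{"offset":[0.2,0,0],"delta_rot":[0,0,0],"jaw":2}]'| grep -E "eef|cont"; python3 -m pendant '[{"offset":[0.1,0,0],"delta_rot":[0,0,0],"jaw":2},{"offset":[0.2,0,0],"delta_rot":[0,0,0],"jaw":2}]'| grep -E "time|eef|cont"
```

```text
eef_pos: [0.466, 0.1016, 0.1113]
contact_force: [1.9, -7.1, -1.0]
eef_pos: [0.4659, 0.1033, 0.1112]
contact_force: [0.3, -6.5, -0.8]
time: 30.2
eef_pos: [0.4662, 0.1058, 0.1112]
contact_force: [0.9, -4.2, -1.9]
```

```bash
python3 -m pendant '[{"offset":[0.1,0,0],"delta_rot":[0,0,0],"jaw":2},{"offset":[0.2,0,0],"delta_rot":[0,0,0],"jaw":2}]'| grep -E "time|eef|cont"
```

```text
time: 30.45
eef_pos: [0.4664, 0.1082, 0.1113]
contact_force: [1.2, -3.9, -0.7]
```

```bash
python3 -m pendant '[{"offset":[0.1,0,0],"delta_rot":[0,0,0],"jaw":2},{"offset":[0.15,0,0],"delta_rot":[0,0,0],"jaw":2}]' 60| grep -E "time|eef|cont"; python3 -m pendant '[{"offset":[0.1,0,0],"delta_rot":[0,0,0],"jaw":2},{"offset":[0.1,0,0],"delta_rot":[0,0,0],"jaw":2}]'| grep -E "time|eef|cont"
```

```text
time: 30.7
eef_pos: [0.4665, 0.1098, 0.1113]
contact_force: [1.7, -6.1, -0.7]
time: 30.95
eef_pos: [0.4665, 0.1109, 0.1112]
contact_force: [0.7, -4.0, -2.0]
```

```bash
python3 -m pendant '[{"offset":[0.1,0,0],"delta_rot":[0,0,0],"jaw":2},{"offset":[0.1,0,0],"delta_rot":[0,0,0],"jaw":2}]'| grep -E "time|eef|cont"
```

```text
time: 31.2
eef_pos: [0.4667, 0.112, 0.1113]
contact_force: [1.9, -2.6, -2.1]
```

```bash
python3 -m pendant '[{"offset":[0.1,0,0],"delta_rot":[0,0,0],"jaw":2},{"offset":[0.1,0,0],"delta_rot":[0,0,0],"jaw":2}]'| grep -E "time|eef|cont"
```

```text
time: 31.45
eef_pos: [0.4667, 0.1127, 0.1112]
contact_force: [1.1, -4.3, -0.4]
```

```bash
python3 -m pendant '[{"offset":[0.1,0,0],"delta_rot":[0,0,0],"jaw":2},{"offset":[0.1,0,0],"delta_rot":[0,0,0],"jaw":2}]'| grep -E "time|eef|cont|open"; python3 b.py w9; python3 fit2.py w9.npz | awk '$1>.11 && $1<.2'
```

```text
time: 31.7
eef_pos: [0.4668, 0.1134, 0.1112]
contact_force: [1.0, -7.5, -1.4]
opening: 0.0286
31.7 [0.4668 0.1134 0.1112] [ 0.9704 -7.506  -1.3523] [-1.0163  0.3944  0.8603  2.0733 -0.3995  0.8444 -0.0155]
cam [0.4748 0.195  0.291 ] look [-0.0263 -0.2777 -0.9603]
0.114 361 x [0.4527 0.4818] mid 0.4673 line 0.468 wid 0.0291 zcrest 0.1445
0.118 383 x [0.4531 0.4824] mid 0.4677 line 0.4683 wid 0.0293 zcrest 0.1447
0.122 1064 x [0.4523 0.4928] mid 0.4726 line 0.4687 wid 0.0405 zcrest 0.1439
0.126 931 x [0.4432 0.4828] mid 0.463 line 0.469 wid 0.0396 zcrest 0.1438
0.13 365 x [0.454  0.4823] mid 0.4682 line 0.4694 wid 0.0283 zcrest 0.1443
0.134 356 x [0.4548 0.482 ] mid 0.4684 line 0.4698 wid 0.0272 zcrest 0.1426
0.138 295 x [0.4578 0.4823] mid 0.47 line 0.4701 wid 0.0245 zcrest 0.1427
0.142 309 x [0.4577 0.4826] mid 0.4702 line 0.4705 wid 0.0248 zcrest 0.1427
0.146 314 x [0.458  0.4829] mid 0.4704 line 0.4708 wid 0.0249 zcrest 0.1426
0.15 183 x [0.4589 0.4897] mid 0.4743 line 0.4712 wid 0.0309 zcrest 0.1426
0.154 463 x [0.4527 0.4903] mid 0.4715 line 0.4716 wid 0.0376 zcrest 0.1497
0.158 470 x [0.4523 0.4891] mid 0.4707 line 0.4719 wid 0.0368 zcrest 0.1497
0.162 360 x [0.4545 0.4928] mid 0.4737 line 0.4723 wid 0.0383 zcrest 0.1575
0.166 743 x [0.4465 0.4922] mid 0.4694 line 0.4726 wid 0.0457 zcrest 0.1576
0.17 1015 x [0.4466 0.4926] mid 0.4696 line 0.473 wid 0.046 zcrest 0.1575
0.174 835 x [0.4463 0.4849] mid 0.4656 line 0.4734 wid 0.0385 zcrest 0.1422
0.178 382 x [0.4612 0.4864] mid 0.4738 line 0.4737 wid 0.0253 zcrest 0.1428
0.182 387 x [0.4617 0.4866] mid 0.4742 line 0.4741 wid 0.025 zcrest 0.1427
0.186 384 x [0.4614 0.4869] mid 0.4741 line 0.4744 wid 0.0255 zcrest 0.1426
0.19 404 x [0.462  0.4871] mid 0.4746 line 0.4748 wid 0.0251 zcrest 0.1428
0.194 402 x [0.4624 0.4875] mid 0.4749 line 0.4752 wid 0.0251 zcrest 0.1428
0.198 409 x [0.4635 0.4877] mid 0.4756 line 0.4755 wid 0.0242 zcrest 0.1431
```

```bash
python3 -m pendant '[{"offset":[0.05,0,0],"delta_rot":[0,0,0],"jaw":2},{"offset":[0.1,0,0],"delta_rot":[0,0,0],"jaw":2},{"offset":[0.1,0,0],"delta_rot":[0,0,0],"jaw":2}]'| grep -E "time|eef|cont"
```

```text
time: 32.12
eef_pos: [0.4668, 0.114, 0.1112]
contact_force: [0.8, -9.5, -0.9]
```

```bash
python3 -m pendant '[{"offset":[0.05,0,0],"delta_rot":[0,0,0],"jaw":2},{"offset":[0.1,0,0],"delta_rot":[0,0,0],"jaw":2},{"offset":[0.1,0,0],"delta_rot":[0,0,0],"jaw":2}]'| grep -E "time|eef|cont"
```

```text
time: 32.5
eef_pos: [0.4669, 0.1145, 0.1112]
contact_force: [1.0, -12.1, -0.0]
```

```bash
python3 -m pendant '[{"offset":[-0.1,0,0],"delta_rot":[0,0,0],"jaw":2},{"offset":[-0.2,0,0],"delta_rot":[0,0,0],"jaw":2}]'| grep -E "time|eef|cont";python3 -m pendant '[{"offset":[-0.1,0,0],"delta_rot":[0,0,0],"jaw":2},{"offset":[-0.1,0,0],"delta_rot":[0,0,0],"jaw":2}]'| grep -E "time|eef|cont";python3 -m pendant '[{"offset":[-0.1,0,0],"delta_rot":[0,0,0],"jaw":2},{"offset":[-0.1,0,0],"delta_rot":[0,0,0],"jaw":2}]'| grep -E "time|eef|cont"
```

```text
time: 32.75
eef_pos: [0.4668, 0.1135, 0.1112]
contact_force: [0.3, -4.4, -1.4]
time: 33.0
eef_pos: [0.4667, 0.1127, 0.1113]
contact_force: [0.7, -5.4, -1.1]
time: 33.25
eef_pos: [0.4667, 0.1121, 0.1113]
contact_force: [0.6, -0.6, -2.6]
```

Balance is at TCP y ≈ 0.112 with the ring still compressed, so the balls hold the cap. I'll release and verify.

```bash
python3 -m pendant '[{"offset":[0,0,0],"delta_rot":[0,0,0],"jaw":5},{"offset":[0,0,0],"delta_rot":[0,0,0],"jaw":7},{"offset":[0,0,0],"delta_rot":[0,0,0],"jaw":7},{"offset":[0,0,0],"delta_rot":[0,0,0],"jaw":7}]'|grep -E "open|cont"; python3 -m pendant '[{"offset":[0,0,-2],"delta_rot":[0,0,0],"jaw":7},{"offset":[0,0,-6],"delta_rot":[0,0,0],"jaw":7},{"offset":[-4,0,-10],"delta_rot":[0,0,0],"jaw":7},{"offset":[-4,0,-10],"delta_rot":[0,0,0],"jaw":7},{"offset":[-4,0,-10],"delta_rot":[0,0,0],"jaw":7}]'; python3 b.py w10; python3 - <<'E'
from h import *
X=np.load("w10.npz")["d"].reshape(-1,3);X=X[~np.isnan(X[:,0])]
P=X[(abs(X[:,0]-(.4691+.0929*(X[:,1]-.13)))<.003)&(X[:,2]>.12)&(X[:,2]<.17)]
for y in np.arange(.08,.215,.002):
    q=P[abs(P[:,1]-y)<.001]
    if len(q)>3: print(round(y,3),np.median(q[:,2]).round(4),end=" | ")
E
python3 -c "
import cv2;im=cv2.imread('pics/w10.png')[0:260,120:420];cv2.imwrite('pics/c10.png',cv2.resize(im,None,fx=2,fy=2))"
```

```text
contact_force: [-0.9, 0.5, 0.4]
opening: 0.0655
time: 34.38
eef_pos: [0.4628, 0.0725, 0.211]
ee_rot: [0.739, 0.674, 0.0, -0.0]
contact_force: [-0.6, 0.5, -0.0]
opening: 0.07
grasp_force: 0.0
34.375 [0.4628 0.0725 0.211 ] [-0.5712  0.4608 -0.033 ] [-1.1092  0.1969  1.0023  2.0061 -0.1934  1.0369 -0.1091]
cam [0.4707 0.1539 0.3909] look [-0.0261 -0.2766 -0.9606]
0.096 0.144 | 0.098 0.1443 | 0.1 0.1441 | 0.102 0.1439 | 0.104 0.1443 | 0.106 0.1447 | 0.108 0.1443 | 0.11 0.1443 | 0.112 0.1443 | 0.114 0.1446 | 0.116 0.1445 | 0.118 0.1449 | 0.12 0.1449 | 0.122 0.1445 | 0.124 0.1446 | 0.126 0.1447 | 0.128 0.1439 | 0.13 0.144 | 0.132 0.1428 | 0.134 0.1427 | 0.136 0.1424 | 0.138 0.1424 | 0.14 0.1425 | 0.142 0.1426 | 0.144 0.1426 | 0.146 0.1422 | 0.148 0.1426 | 0.15 0.1481 | 0.152 0.1498 | 0.154 0.1499 | 0.156 0.1498 | 0.158 0.1496 | 0.16 0.15 | 0.162 0.1579 | 0.164 0.1577 | 0.166 0.1577 | 0.168 0.1577 | 0.17 0.1576 | 0.172 0.143 | 0.174 0.1426 | 0.176 0.1428 | 0.178 0.1425 | 0.18 0.143 | 0.182 0.1429 | 0.184 0.1422 | 0.186 0.1425 | 0.188 0.1426 | 0.19 0.1426 | 0.192 0.1429 | 0.194 0.1431 | 0.196 0.1426 | 0.198 0.1429 | 0.2 0.1431 | 0.202 0.1433 | 0.204 0.1431 | 0.206 0.143 | 0.208 0.143 | 0.21 0.1432 | 0.212 0.1429 | 0.214 0.143 |
```

View pics/c10.png

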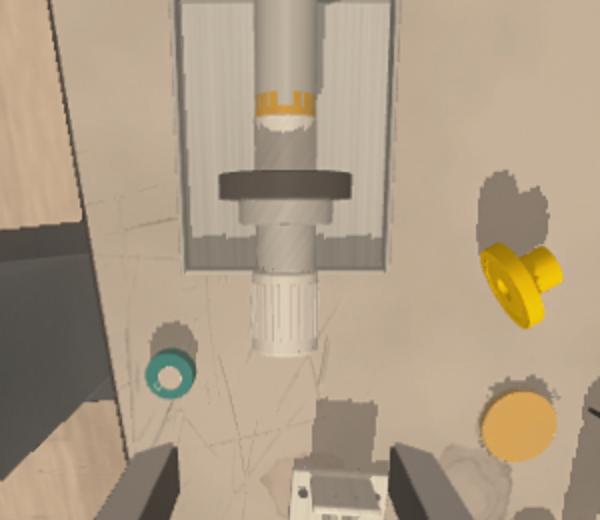

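The stack is contiguous: cap y 0.095–0.131, flange to 0.161, wheel to 0.193 against the orange seat ring at (285,105). It stayed so after release, so I'm handing in.

```bash
python3 -c "
from cell import close_job
print(close_job())"
```

```text
the job is handed in; nothing more can be done
None
```

The wheel, flange and end cap are on the spindle in the order asked, and the job was handed in at about 34 s. The cap is seated over the spring balls and the stack stayed tight against the seat ring after release. The highest measured force on the saw was about 12 N (readings at the end of each short push), and nothing else on the bench was touched.

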